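Close up the label printer after loading a roll

ROBOT

A 7-joint arm with a two-finger parallel gripper is mounted at the origin on a cart in front of the work surface, level with it; the furniture and walls round the work are solid. World frame = base frame: x ahead of the robot, y to its left, z up, the work surface at z = 0. Lengths are in m, angles in rad, forces in N, time in s.
With the tool pointing down it reaches from about 0.4 to 0.85 m from the base axis. Payload 10.4 kg.
Tool frame: the origin (TCP) lies between the finger pads; the fingertips stand 17 mm ahead of it and the grasp point (between the pads) lies 2 mm behind it; z points along the fingers, y is the line along which they close (so a half turn about z gives the same grasp; the last joint's range is limited). The gripper opens to 85 mm and grips with 20 to 120 N. Pads are 22 mm wide; open, the fingers measure 114 mm over their backs; the gripper's body (76 mm by 85 mm) begins 54 mm behind the grasp point. The pads swing forward as they close: fully open they stand 13 mm farther back than shut.
Start: joints at [-0.023, 0.332, -0.065, 1.46, 0.022, 1.35, -0.088], TCP at [0.625, 0, 0.248] pointing down, gripper open.
Joint ranges: [-2.6, 2.6], [-0.5, 2.12], [-1.47, 1.34], [0.16, 2.42], [-1.27, 4.41], [0.06, 2.06], [-2.6, 2.6]. Speed limits (rad/s): [2.22, 2.22, 2.79, 2.79, 3.14, 3.14, 3.14].

INTERFACE

Orientations are given as a unit quaternion [x, y, z, w].
In Python, from workcell import readout, imaging, manip gives the robot as it stands. The module is installed in compiled form; this text tells all that it offers.
- The arm moves only by the shell command python3 -m crank 'ROWS' [OPENING] [FORCE]. ROWS is JSON, a list of rows, each a list of 4 numbers: the shift along the tool's x, y, z as a fraction of full scale, then the turn about the tool's z as a fraction of full scale. In form: [[x, y, z, yaw], ...]. A call has 1 to 5 rows; each row is the pose to reach, as a shift and turn from the pose commanded when the call began, along the tool's axes at that moment; what a row does not reach only later rows make up. Full scale, the value 1, is 400 mm for a shift and 60 degrees for a turn. A row lasts 1/12 s, in which the tool goes at most 41.7 mm and 7.16 degrees, less where a joint would pass 70% of its speed; a pose out of reach is approached as far as the arm can. A call with a number of a shift or a turn outside -1 to 1 is refused whole. A call with a gripper value outside its range is refused whole. OPENING is the gripper command: -1 is shut, 1 is fully open, values between are in proportion, set as the call begins (- or left out, the last holds). The fingers move at their own pace and stop on an object; FORCE is the grip in N (left out, the last holds). Time passes only in rows, so rows that repeat a pose let the fingers close. It gives the time, the measured TCP pose, the force, the opening and the grip force at its end, in the units of the state.
- readout.get_obs(): the state, without advancing time (a new reading comes with each control period).
- imaging.camera(name): name is "scene" or "side" or "wrist"; returns a dict with "color" (400x640x3 uint8, red, green, blue), "fx", "fy", "cx", "cy" (pixels), "rvec" (rotation vector, rad) and "tvec" (3), from world to camera coordinates, as OpenCV has them. Camera axes: x right, y down, z forward; pixel columns grow to the right and rows downward; lengths in m; the calibration is good to about 2 mm. A picture is of the moment at which its call begins. There is no depth.
- manip.hand_in(): hands the job in; it is judged then, once.
The state is a dict: "clock": time; "joint_pos": joint angles; "joint_velocities": joint speeds; "tau": joint torques, N m; "position": TCP position; "ee_rot": TCP orientation; "ft_force": force on the tool from outside, world axes, zero at the start; "torque": the same for the moment, N m; "grip_width": opening from 0.0 (shut) to 1.0 (fully open); "grasp_force": force on a finger pad.
Only numpy, scipy, OpenCV 4.12 (cv2) and the standard library are available. Lean on these libraries where they do the work, as an engineer would, in place of code of your own. Each camera call takes 0.05 s, during which the arm holds its last target. There are 200 camera calls.

TASK

The label printer has a fresh roll in it and still stands open. With the fingertips, push its upright guide flap down over the rubber roller until the spring catch holds it and it stays down by itself, then swing the cover gently over it until it is fully shut. Only push, lift nothing: the printer must stay where it stands, and the things around it are to be left alone.

Things in the scene. Friction and masses are not known exactly. Their poses are not given: they have to be found in the camera images.
- printer: small desktop label printer, loose on rubber feet, 2.2 kg; dark housing 170 mm deep (its x), 130 mm wide (its y), open on top, rim 70 mm above the desk, 112 mm high with the cover shut. Origin: centre of the underside; +x from its front (label slot) to its rear (cover hinge), z up. Inside, front to rear: black rubber roller, small steel catch, label roll (68 mm thick, top 100 mm above the desk)
- flap (a joint): dark guide flap, 100 mm wide, 58 mm long. 0 = flat down over the roller, 1.57 = upright, 1.62 = open stop; starts at 1.4 to 1.6. A light spring lifts it (1.5 N at the free edge when nearly down) if let go early. In the last 0.2 rad the tongue under its free edge pushes a spring catch aside (about 6 N there) and snaps under it below 0.03; then it stays near 0.04 (below 0.06) by itself
- flap_hinge (a point): middle of the flap's hinge line, which lies across the printer (along its y), 72 mm before the printer's origin and 74 mm above the desk
- flap_press (a point): good place to press: point on the flap's outer face (the face towards the printer's front while upright, the top face once down), 42 mm from the hinge line, midway across; the face lies 4 mm out from the hinge line (78 mm above the desk once down). Site x runs from the hinge to the free edge, z is the outer face's normal
- flap_edge (a point): middle of the flap's free edge at the outer face, 57 mm from the hinge line; a lip 3 mm high runs along it on the outer face
- cover (a joint): pale cover, hollow shell 130 mm wide, 173 mm long, 41 mm deep, hinged at the printer's rear. 0 = fully shut on the housing, 1.57 = upright; starts at 1.5 to 1.7. A stiff friction hinge (0.27 N m, 2 N at the front edge) keeps it where it is left. It cannot shut while the flap stands up
- cover_hinge (a point): middle of the cover's hinge line, across the printer (along its y), 80 mm behind the printer's origin and 74 mm above the desk
- cover_back (a point): point on the cover's flat outer face (the rear side while it stands open, the top once shut), 128 mm from the hinge line measured along the face, midway across, 38 mm out from the hinge line's plane; beyond it the cover slopes down to its front edge. Site x runs from the front edge towards the hinge, z is the outward normal
- cover_edge (a point): middle of the cover's front edge, 167 mm from the hinge line, the highest part while the cover stands open (about 245 mm above the desk)
- tape_roll: roll of paper tape lying flat beside the printer, 104 mm across, 25 mm high; to be left alone. Origin: centre of its underside
- stapler: stapler standing beside the printer, 34 x 119 x 45 mm; to be left alone. Origin: centre of its underside
- marker: felt marker lying in front of the printer, 126 mm long, 16 mm thick; to be left alone. Origin: its underside, near the middle

How it is judged:
By the outcome, as a careful person would: the job done as asked, in the order asked, and still so for the second after the job is handed in, with the robot touching nothing.
It also fails if it takes over 51 s, if anything falls off the work surface, if the arm or the gripper's body presses on something with over 40 N, if the wrist force passes 120 N, or if a joint passes its speed limit or range.

## Working session

There is one attempt and no reset: what is moved stays moved. The work goes in short steps, Python scripts to look and compute and a shell command to move; the robot and the scene stay as the last step left them, time stands still between calls to the robot, and variables do not carry over. Pictures are saved under pics/ and viewed, at most 10 in all, crops included, and the job is handed in when it is done.

```bash
mkdir -p pics
cat > h.py <<'E'
import numpy as np, cv2
from workcell import readout, imaging
from scipy.spatial.transform import Rotation as R
def cam(n,save=None):
    c=imaging.camera(n)
    if save: cv2.imwrite('pics/'+save+'.png',c['color'][:,:,::-1])
    c['K']=np.array([[c['fx'],0,c['cx']],[0,c['fy'],c['cy']],[0,0,1.]])
    c['rvec']=np.array(c['rvec'],float);c['tvec']=np.array(c['tvec'],float)
    c['R']=cv2.Rodrigues(c['rvec'])[0]; c['o']=-c['R'].T@c['tvec']
    return c
def ray(c,p):
    d=c['R'].T@np.linalg.inv(c['K'])@np.array([p[0],p[1],1.]); return c['o'],d/np.linalg.norm(d)
def onz(c,p,z):
    o,d=ray(c,p); return o+d*(z-o[2])/d[2]
def tri(c1,p1,c2,p2):
    o1,d1=ray(c1,p1);o2,d2=ray(c2,p2)
    t=np.linalg.lstsq(np.c_[d1,-d2],o2-o1,rcond=None)[0]
    a,b=o1+t[0]*d1,o2+t[1]*d2
    return (a+b)/2,np.linalg.norm(a-b)
def proj(c,P): return cv2.projectPoints(np.array(P,float).reshape(-1,3),c['rvec'],c['tvec'],c['K'],None)[0].reshape(-1,2)
E
python3 - <<'E'
from h import *
np.set_printoptions(precision=3,suppress=True)
import pickle
D={n:cam(n,n+'0') for n in('scene','side','wrist')}
pickle.dump(D,open('D0.pkl','wb'))
for n,c in D.items(): print(n,c['o'],c['R'][2],c['fx'])
print(readout.get_obs())
E
```

```text
scene [0.555 0.804 0.853] [-0.023 -0.708 -0.706] 482.60762798233293
side [0.42  0.694 0.646] [ 0.135 -0.754 -0.643] 408.9183515894008
wrist [0.625 0.07  0.373] [-0.002 -0.276 -0.961] 295.4607072711256
{'clock': 0.15, 'joint_pos': array([-0.023,  0.333, -0.065,  1.461,  0.022,  1.35 , -0.089]), 'joint_velocities': array([ 0.001, -0.002, -0.   , -0.001, -0.001, -0.001, -0.   ]), 'tau': array([  0.001, -62.583,   0.05 , -39.185,   0.016,   0.007,  -0.   ]), 'position': array([ 0.625, -0.   ,  0.248]), 'ee_rot': array([ 0.707,  0.707, -0.   , -0.   ]), 'ft_force': array([ 0.356,  0.252, -0.917]), 'torque': array([ 0.013, -0.038, -0.02 ]), 'grasp_force': 0.0, 'grip_width': 1.0015979558556152}
```

View pics/scene0.png

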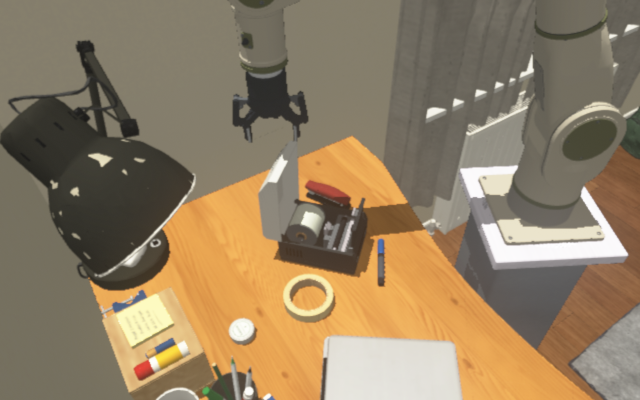

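View pics/side0.png

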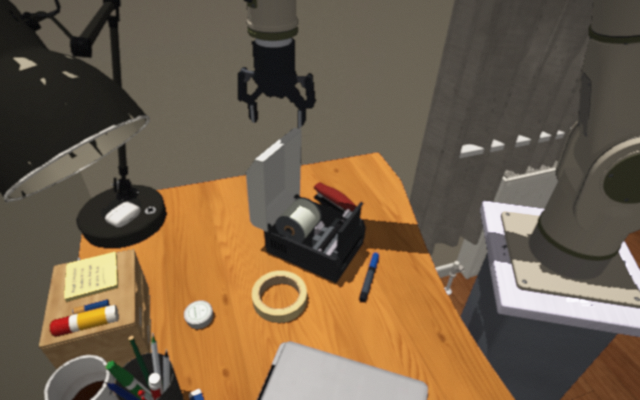

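The overviews show the printer at scene (325,235) and side (315,235). Its front faces the robot, the cover stands up on the left, the tape roll is at +y, the marker is in front and the stapler is behind. Next I'll make enlarged crops.

Run:
```python
import cv2,numpy as np
a=cv2.imread('pics/scene0.png')[130:290,250:400]; b=cv2.imread('pics/side0.png')[120:285,240:390]
a=cv2.resize(a,(400,427),interpolation=cv2.INTER_CUBIC); b=cv2.resize(b,(400,440),interpolation=cv2.INTER_CUBIC)
o=np.zeros((440,800,3),np.uint8);o[:427,:400]=a;o[:,400:]=b
cv2.imwrite('pics/crop0.png',np.clip(o*1.5,0,255).astype(np.uint8))
```

```text
(no output)
```

View pics/crop0.png

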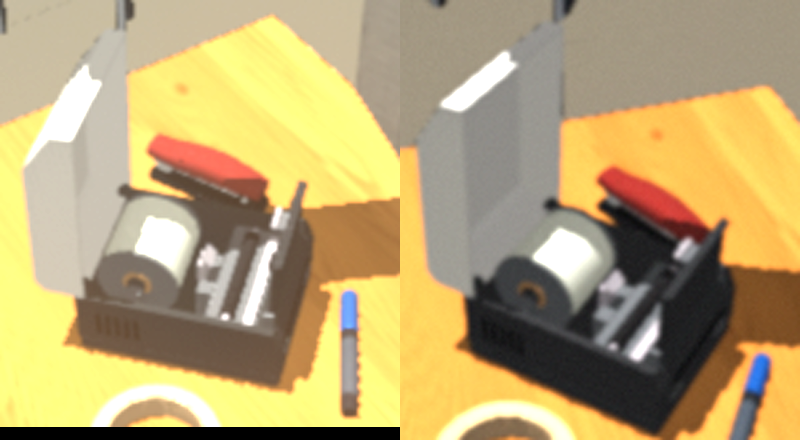

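View pics/wrist0.png

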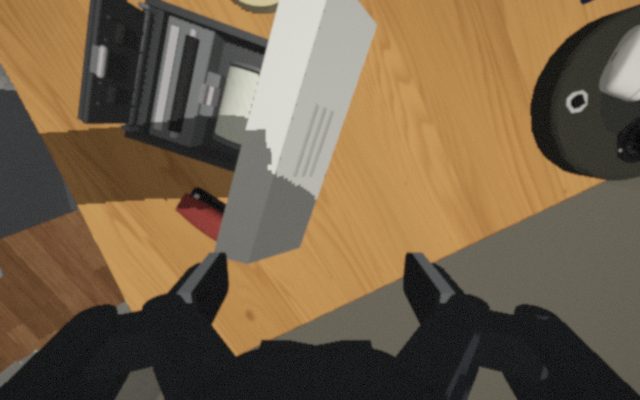

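The crops show the near bottom corners of the printer at about scene (355,274) and (280,259), and side (336,282) and (267,249). In the wrist view the front rim corners are at about (127,135) and (147,3).

Run:
```python
from h import *
import pickle
np.set_printoptions(precision=4,suppress=True)
D=pickle.load(open('D0.pkl','rb'));s,d,w=D['scene'],D['side'],D['wrist']
f=lambda x,y:(x/2.667+250,y/2.667+130); g=lambda x,y:((x-400)/2.667+240,y/2.667+120)
print('front near bottom',tri(s,f(279,383),d,g(655,432)),onz(s,f(279,383),0),onz(d,g(655,432),0))
print('rear near bottom',tri(s,f(80,345),d,g(472,345)),onz(s,f(80,345),0),onz(d,g(472,345),0))
print('rim front right(w)',onz(w,(127,135),.07),'left',onz(w,(147,3),.07),'rim side far', onz(w,(235,167),.07))
print('flap top near/far', tri(s,f(282,260),d,g(668,322)) , tri(s,f(303,184),d,g(720,222)))
print('flap top wrist z.13', onz(w,(80,120),.13),onz(w,(95,0),.13))
print('cover top near', tri(s,f(27,165),d,g(423,137)),'far',tri(s,f(122,32),d,g(557,28)))
```

```text
front near bottom (array([0.4676, 0.1907, 0.0242]), np.float64(0.003026345973205408)) [0.4645 0.171  0.    ] [0.4698 0.1731 0.    ]
rear near bottom (array([0.6268, 0.1221, 0.0046]), np.float64(0.003602929688166766)) [0.6276 0.1206 0.    ] [0.628  0.1157 0.    ]
rim front right(w) [0.4365 0.0552 0.07  ] left [0.4746 0.17   0.07  ] rim side far [0.5421 0.023  0.07  ]
flap top near/far (array([0.4653, 0.1438, 0.1033]), np.float64(0.022801250570656795)) (array([0.4416, 0.0826, 0.1376]), np.float64(0.003746389466174238))
flap top wrist z.13 [0.4387 0.0697 0.13  ] [0.4676 0.1521 0.13  ]
cover top near (array([0.6513, 0.1116, 0.2009]), np.float64(0.002260043906667988)) far (array([0.5785, 0.0078, 0.2384]), np.float64(0.004472828686860085))
```

```bash
python3 -m crank '[[0,0,-0.2,0],[0,0,-0.2,0],[0,0,-0.2,0]]' -1 20; python3 -m crank '[[0.2,-0.45,-0.02,0.3],[0.2,-0.45,-0.02,0.3],[0.2,-0.45,-0.02,0.3],[0.2,-0.45,-0.02,0.3],[0.2,-0.45,-0.02,0.3]]'
python3 - <<'E'
from h import *
import pickle
D={n:cam(n,n+'1') for n in('scene','side','wrist')}
pickle.dump(D,open('D1.pkl','wb'))
E
```

```text
clock: 0.4
position: [0.6268, 0.0001, 0.3363]
ee_rot: [0.707, 0.707, 0.004, 0.003]
ft_force: [0.6, 0.7, 1.0]
grip_width: 0.602
grasp_force: 0.0
clock: 0.82
position: [0.4423, 0.0814, 0.3363]
ee_rot: [0.809, 0.588, 0.0, 0.0]
ft_force: [0.5, 0.9, 0.9]
grip_width: -0.0
grasp_force: 0.0
```

View pics/wrist1.png

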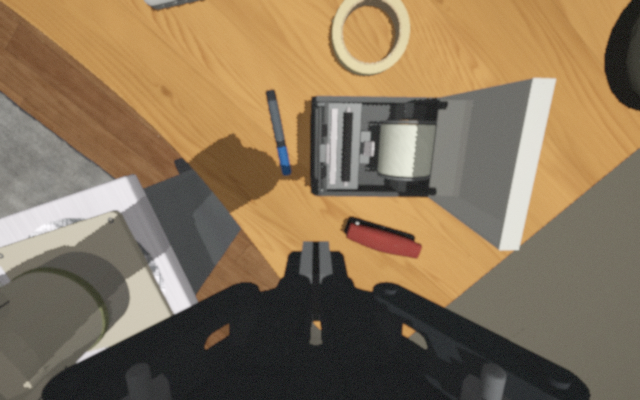

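The view is nearly aligned with the printer. The rim corners are at about (311,97), (313,196), (440,97) and (433,196). The flap stands at column ~318 and the cover's front edge runs (535,78) to (500,249).

Run:
```python
from h import *
import pickle
np.set_printoptions(precision=4,suppress=True)
D=pickle.load(open('D1.pkl','rb'));w=D['wrist']
for n,p,z in [('rimFL',(312,97),.07),('rimFR',(312,196),.07),('rimRL',(440,97),.07),('rimRR',(433,196),.07),('covL',(535,78),.24),('covL2',(554,78),.2),('covR',(500,249),.24),('covR2',(519,249),.2)]: print(n,onz(w,p,z))
im=cv2.imread('pics/wrist1.png')[80:210,295:455]
cv2.imwrite('pics/c1.png',np.clip(cv2.resize(im,(800,600),interpolation=cv2.INTER_CUBIC)*1.6,0,255).astype(np.uint8))
```

```text
rimFL [0.4685 0.1764 0.07  ]
rimFR [0.429  0.0547 0.07  ]
rimRL [0.6212 0.1274 0.07  ]
rimRR [0.5871 0.0039 0.07  ]
covL [0.6187 0.1287 0.24  ]
covL2 [0.6615 0.1203 0.2   ]
covR [0.5769 0.0056 0.24  ]
covR2 [ 0.6148 -0.0258  0.2   ]
```

View pics/c1.png

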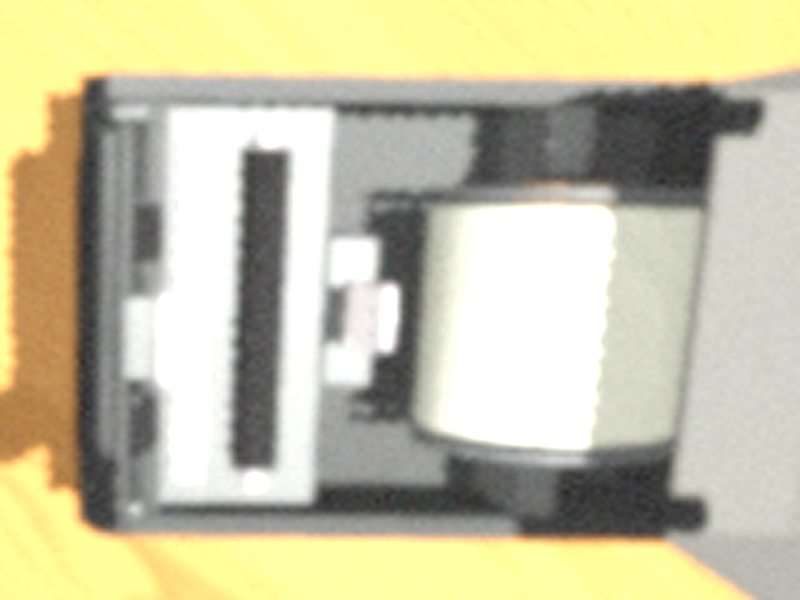

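```bash
python3 -m crank '[[0.083,-0.087,0,0],[0.083,-0.087,0.1,0],[0.083,-0.087,0.2,0],[0.083,-0.087,0.3,0],[0.083,-0.087,0.35,0]]'; python3 -m crank '[[0,0,0.08,0],[0,0,0.14,0],[0,0,0.145,0],[0,0,0.145,0]]'
python3 - <<'E'
from h import *
import pickle
D={n:cam(n,n+'2') for n in('scene','side','wrist')}
o=np.zeros((420,800,3),np.uint8)
for i,(n,a,b) in enumerate([('scene',130,265),('side',130,250)]):
    im=cv2.imread(f'pics/{n}2.png')[a:a+150,b:b+143]; o[:,i*400:i*400+400]=cv2.resize(im,(400,420),interpolation=cv2.INTER_CUBIC)
cv2.imwrite('pics/c2.png',np.clip(o*1.6,0,255).astype(np.uint8))
E
```

```text
clock: 1.38
position: [0.4209, 0.1212, 0.1917]
ee_rot: [0.809, 0.588, -0.002, -0.001]
ft_force: [-0.2, -0.1, -0.7]
grip_width: 0.0
grasp_force: 0.0
clock: 1.72
position: [0.422, 0.1217, 0.1374]
ee_rot: [0.809, 0.587, -0.001, -0.001]
ft_force: [-0.0, 0.2, 0.2]
grip_width: -0.003
grasp_force: 0.0
```

View pics/c2.png

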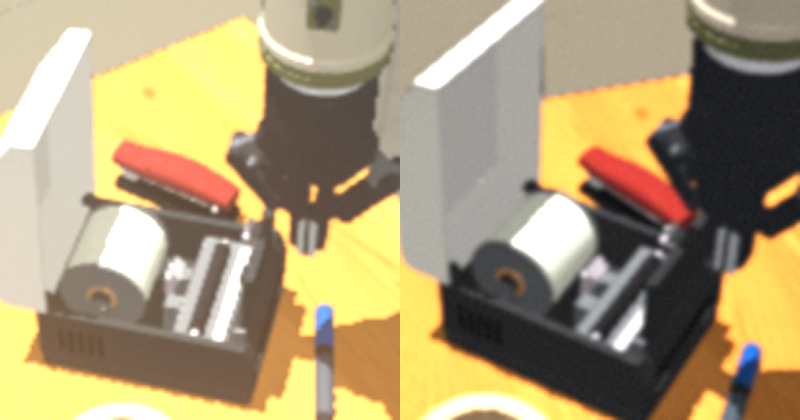

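The fingertips are in front of the flap and centred, with a gap. I start the push.

```bash
python3 -m crank '[[0,0.03,0.01,0],[0,0.06,0.01,0],[0,0.085,0.015,0],[0,0.11,0.02,0],[0,0.135,0.032,0]]'; python3 -m crank '[[0,0.02,0.018,0],[0,0.028,0.03,0],[0,0.036,0.045,0]]'
```

```text
clock: 2.28
position: [0.4748, 0.1054, 0.126]
ee_rot: [0.809, 0.588, 0.0, 0.0]
ft_force: [-2.4, 1.8, -0.4]
grip_width: -0.001
grasp_force: 1.0
clock: 2.53
position: [0.4881, 0.1009, 0.1071]
ee_rot: [0.809, 0.588, 0.0, 0.0]
ft_force: [1.3, -0.1, 3.9]
grip_width: 0.002
grasp_force: 1.4
```

```bash
python3 -m crank '[[0,0.012,0.012,0],[0,0.02,0.025,0],[0,0.026,0.032,0],[0,0.026,0.036,0],[0,0.026,0.036,0]]'; python3 -m crank '[[0,0,0.005,0],[0,0,0.01,0],[0,0,0.01,0]]'
```

```text
clock: 2.95
position: [0.4968, 0.0983, 0.0932]
ee_rot: [0.809, 0.588, -0.0, -0.0]
ft_force: [-5.9, 0.1, 12.4]
grip_width: 0.003
grasp_force: 5.7
clock: 3.2
position: [0.497, 0.0984, 0.0905]
ee_rot: [0.809, 0.588, -0.0, -0.0]
ft_force: [-11.7, -0.6, 26.9]
grip_width: -0.001
grasp_force: 12.5
```

```bash
python3 -m crank '[[0,-0.005,-0.02,0],[0,-0.01,-0.1,0],[0,-0.01,-0.2,0],[0,-0.01,-0.3,0],[0,-0.01,-0.4,0]]';python3 -m crank '[[0,-0.05,-0.1,0],[0,-0.05,-0.2,0],[0,-0.05,-0.2,0]]'
python3 - <<'E'
from h import *
D={n:cam(n,n+'3') for n in('scene','wrist')}
o=np.zeros((420,800,3),np.uint8)
im=cv2.imread('pics/scene3.png')[130:280,265:408]; o[:,:400]=cv2.resize(im,(400,420),interpolation=cv2.INTER_CUBIC)
im=cv2.imread('pics/wrist3.png')[60:270,270:470]; o[:,400:]=cv2.resize(im,(400,420),interpolation=cv2.INTER_CUBIC)
cv2.imwrite('pics/c3.png',np.clip(o*1.6,0,255).astype(np.uint8))
E
```

```text
clock: 3.62
position: [0.4928, 0.099, 0.2505]
ee_rot: [0.809, 0.588, -0.0, -0.0]
ft_force: [1.3, 1.3, 0.6]
grip_width: -0.0
grasp_force: 0.0
clock: 3.87
position: [0.4759, 0.1065, 0.3368]
ee_rot: [0.809, 0.588, 0.005, 0.002]
ft_force: [0.9, 1.1, 0.9]
grip_width: -0.001
grasp_force: 0.0
```

View pics/c3.png

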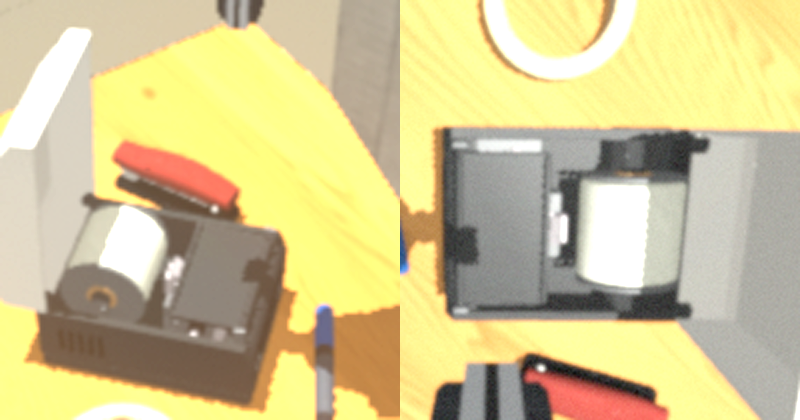

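The flap is down and stays there untouched, and the printer hasn't moved. Now I go over the cover to its rear.

```bash
python3 -m crank '[[0,0.55,-0.05,0],[0,0.55,-0.05,0],[0,0.55,-0.05,0],[0,0.55,-0.05,0],[0,0.55,-0.05,0]]'; python3 -m crank '[[0,0,0,0],[0,0.02,0,0],[0,0.02,0,0]]'
python3 - <<'E'
from h import *
np.set_printoptions(precision=4,suppress=True)
o=readout.get_obs(); p=o['position'];d=p[:2]-[.529,.088]
print(p,'printer xy',d@[.951,-.309],d@[.309,.951])
D={n:cam(n,n+'4') for n in('scene','side')}
o=np.zeros((420,800,3),np.uint8)
for i,(n,a,b) in enumerate([('scene',60,225),('side',60,210)]):
    im=cv2.imread(f'pics/{n}4.png')[a:a+200,b:b+190]; o[:,i*400:i*400+400]=cv2.resize(im,(400,420),interpolation=cv2.INTER_CUBIC)
cv2.imwrite('pics/c4.png',np.clip(o*1.5,0,255).astype(np.uint8))
E
```

```text
clock: 4.38
position: [0.6731, 0.0403, 0.3457]
ee_rot: [0.809, 0.588, -0.001, -0.0]
ft_force: [0.8, 0.6, 0.7]
grip_width: 0.004
grasp_force: 0.0
clock: 4.63
position: [0.6801, 0.0379, 0.3441]
ee_rot: [0.809, 0.587, -0.002, -0.001]
ft_force: [0.9, -0.1, -0.9]
grip_width: 0.001
grasp_force: 0.0
[0.6801 0.0379 0.3441] printer xy 0.15916059830696644 -0.0009868075733844262
```

View pics/c4.png

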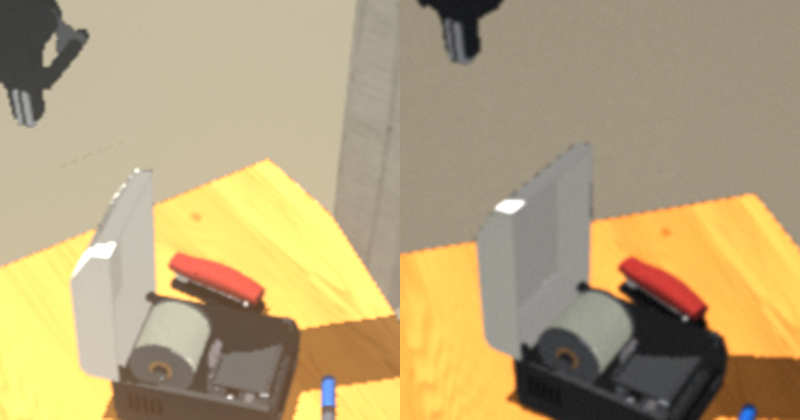

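```bash
python3 -m crank '[[0,0.025,0.06,0],[0,0.025,0.12,0],[0,0.025,0.17,0],[0,0.025,0.2,0],[0,0.025,0.22,0]]'; python3 -m crank '[[0,0,0.04,0],[0,0,0.08,0],[0,0,0.1,0],[0,0,0.1,0]]'; python3 -m crank '[[0,-0.015,0,0],[0,-0.03,0,0],[0,-0.045,0,0],[0,-0.06,0,0],[0,-0.07,0,0]]'
```

```text
clock: 5.15
position: [0.6877, 0.036, 0.2585]
ee_rot: [0.809, 0.588, -0.001, -0.0]
ft_force: [-0.4, -0.7, 0.1]
grip_width: -0.003
grasp_force: 0.0
clock: 5.48
position: [0.6879, 0.0358, 0.2187]
ee_rot: [0.809, 0.588, -0.001, -0.001]
ft_force: [-0.1, 0.3, 0.1]
grip_width: -0.001
grasp_force: 0.0
clock: 5.9
position: [0.6615, 0.0449, 0.2209]
ee_rot: [0.809, 0.588, 0.001, 0.0]
ft_force: [-0.0, 0.0, -0.1]
grip_width: -0.003
grasp_force: 0.0
```

```bash
python3 -m crank '[[0,-0.015,0.01,0],[0,-0.03,0.01,0],[0,-0.045,0.01,0],[0,-0.06,0.005,0],[0,-0.075,0,0]]'; python3 -m crank '[[0,-0.015,0,0],[0,-0.03,0,0],[0,-0.045,0,0],[0,-0.06,0,0],[0,-0.075,0,0]]'
```

```text
clock: 6.32
position: [0.6333, 0.0536, 0.2203]
ee_rot: [0.809, 0.588, 0.0, 0.0]
ft_force: [2.5, -0.1, 0.3]
grip_width: -0.001
grasp_force: 0.9
clock: 6.73
position: [0.6053, 0.063, 0.2215]
ee_rot: [0.809, 0.588, 0.001, 0.001]
ft_force: [1.8, -0.7, 3.4]
grip_width: -0.002
grasp_force: 1.6
```

```bash
python3 -m crank '[[0,-0.02,0.008,0],[0,-0.04,0.018,0],[0,-0.06,0.024,0],[0,-0.08,0.032,0],[0,-0.1,0.04,0]]'; python3 -m crank '[[0,-0.018,0.008,0],[0,-0.035,0.02,0],[0,-0.052,0.032,0],[0,-0.068,0.044,0],[0,-0.085,0.055,0]]'
```

```text
clock: 7.15
position: [0.5675, 0.0763, 0.2074]
ee_rot: [0.809, 0.588, 0.002, 0.001]
ft_force: [0.8, 1.2, 3.1]
grip_width: -0.0
grasp_force: 1.3
clock: 7.57
position: [0.5339, 0.086, 0.1811]
ee_rot: [0.809, 0.588, -0.0, -0.0]
ft_force: [1.5, -1.1, 0.2]
grip_width: -0.005
grasp_force: 0.6
```

```bash
python3 -m crank '[[0,-0.014,0.012,0],[0,-0.026,0.025,0],[0,-0.038,0.038,0],[0,-0.05,0.052,0],[0,-0.06,0.065,0]]'; python3 -m crank '[[0,-0.007,0.014,0],[0,-0.014,0.028,0],[0,-0.02,0.04,0],[0,-0.025,0.052,0],[0,-0.028,0.06,0]]'
```

```text
clock: 7.98
position: [0.5113, 0.0933, 0.1552]
ee_rot: [0.809, 0.588, -0.0, -0.0]
ft_force: [1.1, -0.1, 1.4]
grip_width: -0.004
grasp_force: 0.5
clock: 8.4
position: [0.5008, 0.0968, 0.1313]
ee_rot: [0.809, 0.588, -0.0, -0.0]
ft_force: [-0.9, -0.1, 1.2]
grip_width: 0.001
grasp_force: 0.7
```

```bash
python3 -m crank '[[0,0,0.005,0],[0,0,0.01,0],[0,0,0.013,0],[0,0,0.013,0]]'
```

```text
clock: 8.73
position: [0.5011, 0.0969, 0.1288]
ee_rot: [0.809, 0.588, -0.0, -0.0]
ft_force: [-13.9, -2.1, 24.7]
grip_width: -0.001
grasp_force: 12.2
```

The cover is on its stop (25 N at tip height 0.112). I lift off, move clear and look.

```bash
python3 -m crank '[[0,0,-0.02,0],[0,0,-0.1,0],[0,0,-0.2,0],[0,0,-0.3,0],[0,0,-0.4,0]]';python3 -m crank '[[0,0,-0.05,0],[0,0,-0.1,0],[0,0,-0.1,0]]'
python3 - <<'E'
from h import *
D={n:cam(n,n+'5') for n in('scene','side','wrist')}
o=np.zeros((420,800,3),np.uint8)
for i,(n,a,b) in enumerate([('scene',150,255),('side',150,230)]):
    im=cv2.imread(f'pics/{n}5.png')[a:a+168,b:b+160]; o[:,i*400:i*400+400]=cv2.resize(im,(400,420),interpolation=cv2.INTER_CUBIC)
cv2.imwrite('pics/c5.png',np.clip(o*1.4,0,255).astype(np.uint8))
E
```

```text
clock: 9.15
position: [0.501, 0.0964, 0.2887]
ee_rot: [0.809, 0.588, 0.0, 0.0]
ft_force: [1.4, 0.5, 0.6]
grip_width: 0.002
grasp_force: 0.0
clock: 9.4
position: [0.5027, 0.0969, 0.3313]
ee_rot: [0.809, 0.588, 0.003, 0.001]
ft_force: [-0.8, -0.5, 0.2]
grip_width: 0.0
grasp_force: 0.0
```

View pics/c5.png

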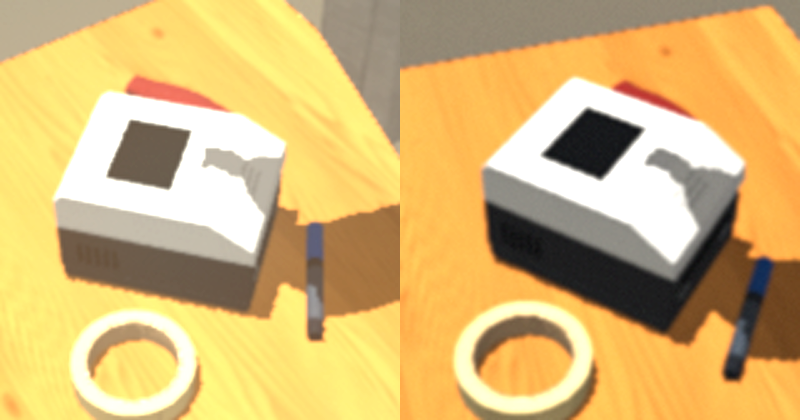

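The cover lies flush on the housing rim with no gap, the printer stands where it was, and the tape, marker and stapler are untouched.

```bash
python3 -c "from workcell import manip; print(manip.hand_in())"
```

```text
the job is handed in; nothing more can be done
None
```

The flap is latched down and the cover is fully shut; the printer and the things around it are where they were, and the job was handed in at about 9.5 s.

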